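# Set the long heat sink gently on the processor

## Robot

A 7-joint arm with a two-finger parallel gripper is mounted at the origin on the work surface. World frame = base frame: x ahead of the robot, y to its left, z up, the work surface at z = 0. Lengths are in m, angles in rad, forces in N, time in s.
With the tool pointing down it reaches from about 0.425 to 0.925 m from the base axis. Payload 6.8 kg.
Tool frame: the origin (TCP) lies at the very end of the fingers, on their centre line; the grasp point (between the pads) lies 19 mm behind it (r.tcp_to_grasp is the distance from the TCP to the grasp point, in m); z points along the fingers, y is the line along which they close (so a half turn about z gives the same grasp; the last joint's range is limited). The gripper opens to 85 mm and grips with 20 to 120 N. Pads are 22 mm wide; open, the fingers measure 114 mm over their backs; the gripper's body (76 mm by 85 mm) begins 54 mm behind the grasp point. The pads swing forward as they close: fully open they stand 13 mm farther back than shut.
Start: joints at [1.188, 0.477, 0.022, 1.555, -0.011, 1.109, -0.083], TCP at [0.183, -0.65, 0.231] pointing down, gripper open.
Joint ranges: [-2.96, 2.96], [-0.34, 2.1], [-1.41, 1.46], [0.24, 2.44], [-1.37, 4.51], [0.17, 1.92], [-2.96, 2.96]. Speed limits (rad/s): [2.39, 2.39, 3.14, 3.14, 3.14, 3.14, 3.14].

## Interface

Orientations are given as a rotation vector (axis times angle).
In Python, from bench import r gives the robot as it stands.
- The arm moves only by the tool step_arm, never from a script. Its argument "moves" is a list of rows, each a list of 7 numbers: the shift along the tool's x, y, z in mm, then the turn, a rotation vector about the tool's x, y, z in rad, then the finger opening in mm, from 0 to 85.4. A call has 1 to 8 rows; each row is the pose to reach, as a shift and turn from the pose commanded when the call began, along the tool's axes at that moment; what a row does not reach only later rows make up. A row lasts 1/10 s, in which the tool goes at most 50 mm and 8.59 degrees, less where a joint would pass 70% of its speed; a pose out of reach is approached as far as the arm can. A call with a gripper value outside its range is refused whole. The fingers move at their own pace and stop on an object; "grip_force" is the grip in N (left out, the last holds). Time passes only in rows, so rows that repeat a pose let the fingers close. It gives the time, the measured TCP pose, the force, the opening and the grip force at its end, in the units of the state.
- r.get_obs(): the state, without advancing time (a new reading comes with each control period).
- r.grab_frame(name): name is "scene" or "top" or "wrist"; returns a dict with "image" (480x640x3 uint8, red, green, blue), "depth" (480x640 float32, m along the optical axis (not along the pixel's ray), 0 where there is no reading), "mtx" (3x3 intrinsics, pixels), "k1" (the pictures are not rectified: a ray, as slopes to the right and down, at radius r is drawn at 1 + k1 r^2 times it, then the intrinsics apply), "rvec" (rotation vector, rad) and "tvec" (3), from world to camera coordinates, as OpenCV has them. Camera axes: x right, y down, z forward; pixel columns grow to the right and rows downward; lengths in m; the calibration is good to about 2 mm. A picture is of the moment at which its call begins.
- r.hand_in(): hands the job in; it is judged then, once.
The state is a dict: "clock": time; "joints": joint angles; "qvel": joint speeds; "tau": joint torques, N m; "tcp_pos": TCP position; "orientation": TCP orientation; "contact_force": force on the tool from outside, world axes, zero at the start; "moment": the same for the moment, N m; "grip_width": finger opening in m; "gripper_force": force on a finger pad.
Only numpy, scipy, OpenCV 4.12 (cv2) and the standard library are available. Lean on these libraries where they do the work, as an engineer would, in place of code of your own. Each camera call takes 0.05 s, during which the arm holds its last target. There are 200 camera calls.

## Task

Pick up the long heat sink and set it down, fins up, squarely on the long bare metal-lidded processor of the green board, with its length along the processor's length, and let go. Its fins are thin and the processor is bare, so hold it with a light grip (no more than 40 N), lower it softly until it rests or all but rests on the lid before letting go, and do not press it down. Leave the square heat sink and the little flux bottle where they stand.

Things in the scene. Friction and masses are not known exactly. Their poses are not given: they have to be found in the camera images.
- long_sink_center (a point): centre (half-way up) of the loose long aluminium heat sink, 75 mm long (its x) by 40 mm wide (its y) by 40 mm high (its z), about 0.1 to 0.2 kg, standing fins up on the bench top (surface at height 0). Thin upright fins run along its length; the flat outer fins are the two long sides, 40 mm apart, and are where it is held; grip it with no more than 40 N, for the fins bend at about 50 N.
- long_sink: the same heat sink; origin at the centre of its flat underside, axes as above.
- processor_top (a point): centre of the top face of the processor's bare steel lid, 60 mm long (x) by 36 mm wide (y), z up. It is rigid and fixed, 16 mm above the bench, near the middle of the green board, and stands 6 mm proud of it. Nothing on the board is taller than 20 mm above the bench, and nothing taller than the board's face is within 20 mm of the seated heat sink's sides.
- board: the fixed green controller board, 190 mm (x) by 150 mm (y) by 10 mm thick; origin at the centre of its underside on the bench; x along the processor's length; the processor's centre is at x +15 mm, y 0.
- square_sink_center (a point): centre (half-way up) of the bystander heat sink, of the same aluminium and 40 mm height but square, 40 by 40 mm. To be left alone.
- flux_bottle: bystander: small amber glass bottle with a black cap, 30 mm across and 62 mm high; origin at the centre of its underside. To be left alone.
Things that resemble listed ones, but are neither listed nor needed, are in the scene too. Leave any pink look-alike of the long_sink alone. Of the things shaped like the board, the green one is meant.

How it is judged:
By the outcome, as a careful person would: the job done as asked, in the order asked, and still so for the second after the job is handed in, with the robot touching nothing.
It also fails if it takes over 38 s, if anything falls off the work surface, if the arm or the gripper's body presses on something with over 40 N, if the wrist force passes 120 N, or if a joint passes its speed limit or range.

## Working session

There is one attempt and no reset: what is moved stays moved. The work goes in short steps, Python scripts to look and compute and a tool call to move; the robot and the scene stay as the last step left them, time stands still between calls to the robot, and variables do not carry over. Pictures are saved under pics/ and viewed, at most 10 in all, crops included, and the job is handed in when it is done.

Besides the shell and the picture viewer there is one more tool, called after "Request:" as name(argument=value, ...) on one line, values as JSON. step_arm: Moves the arm, as the interface text tells. Its arguments: {"type":"object","properties":{"moves":{"type":"array","items":{"type":"array","items":{"type":"number"}}},"grip_force":{"type":"number"}},"required":["moves"]}

```bash
mkdir -p pics; ls; cat > h.py <<'E'
from bench import r
import numpy as np, cv2, pickle
from scipy.spatial.transform import Rotation as R
def snap(n,tag):
    f=r.grab_frame(n); pickle.dump(f,open(f'pics/{tag}.pkl','wb'))
    cv2.imwrite(f'pics/{tag}.png',f['image'][:,:,::-1]); return f
def load(tag): return pickle.load(open(f'pics/{tag}.pkl','rb'))
def ray(f,u,v):
    K=np.array(f['mtx']);k=float(f['k1'])
    x=(u-K[0,2])/K[0,0];y=(v-K[1,2])/K[1,1]
    a,b=x,y
    for _ in range(20):
        s=1+k*(a*a+b*b);a,b=x/s,y/s
    return np.array([a,b,1.])
def atz(f,u,v,z):
    M=cv2.Rodrigues(np.array(f['rvec'],float))[0];t=np.array(f['tvec'],float).ravel()
    d=M.T@ray(f,u,v);c=-M.T@t
    return c+d*(z-c[2])/d[2]
def dep(f,u,v):
    M=cv2.Rodrigues(np.array(f['rvec'],float))[0];t=np.array(f['tvec'],float).ravel()
    return M.T@(ray(f,u,v)*f['depth'][int(v),int(u)]-t)
E
python3 - <<'E'
from h import *
snap('top','top0');snap('scene','scene0')
o=r.get_obs();print(o['clock'],o['tcp_pos'],o['orientation'],o['contact_force'])
E
```

```text
pics
0.1 [ 0.18301618 -0.64917419  0.23041217] [-3.11039449e+00 -4.30041900e-01  5.23908286e-04] [ 0.76363575 -0.28144935 -0.4297035 ]
```

View pics/top0.png

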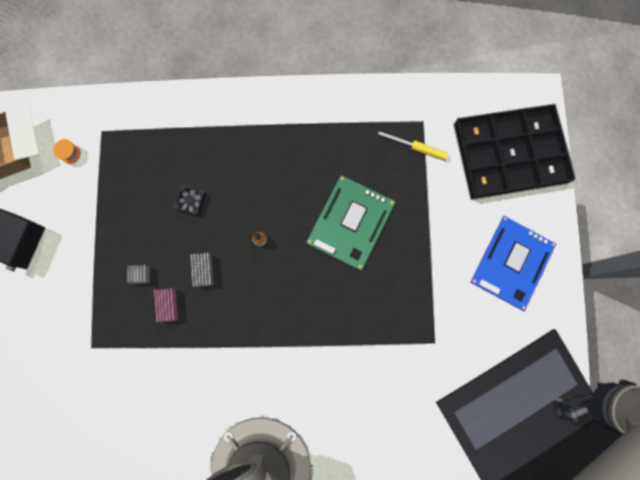

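View pics/scene0.png

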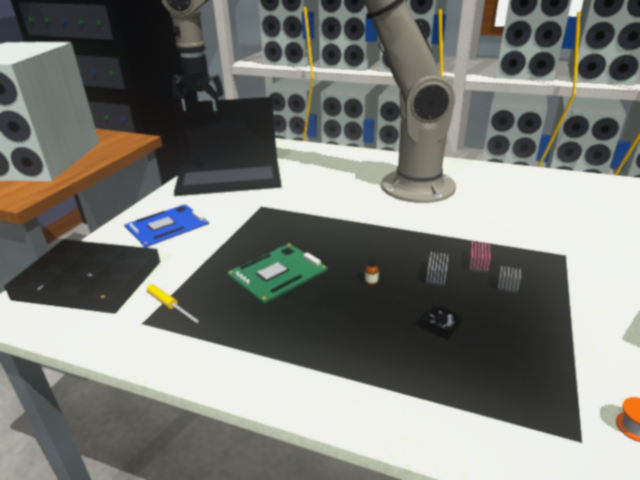

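The top view shows the long sink at about (202,270), the pink look-alike at (165,305), the square sink at (138,274), the bottle at (260,239), and the green board's lid at (354,216). I'll enlarge both areas.

```bash
python3 - <<'E'
from h import *
f=load('top0');im=f['image'][:,:,::-1]
a=cv2.resize(im[240:300,170:240],None,fx=8,fy=8,interpolation=cv2.INTER_CUBIC)[:480,:]
b=cv2.resize(im[170:275,300:400],(457,480),interpolation=cv2.INTER_CUBIC)
b=b[:,:]
cv2.imwrite('pics/c1.png',np.hstack([a,b])[:,:800])
for n,u,v,z in [('sink',202,270,.04),('lid',354,216,.016),('pink',166,305,.04),('sq',138,274,.04),('bot',260,239,.05)]:
    print(n,atz(f,u,v,z).round(4),dep(f,u,v).round(4))
print('board corners',[atz(f,u,v,.01).round(3) for u,v in[(342,176),(395,202),(361,270),(307,241)]])
o=r.get_obs();print(R.from_rotvec(o['orientation']).as_matrix().round(3))
E
```

```text
sink [0.465  0.1345 0.04  ] [0.4649 0.1344 0.0406]
lid [ 0.5917 -0.23    0.016 ] [ 0.5919 -0.2301  0.0154]
pink [0.3834 0.2203 0.04  ] [0.3835 0.2213 0.037 ]
sq [0.4581 0.2908 0.04  ] [0.4587 0.2932 0.0338]
bot [ 0.5347 -0.0054  0.05  ] [ 0.5361 -0.0043  0.0413]
board corners [array([ 0.695, -0.204,  0.01 ]), array([ 0.626, -0.332,  0.01 ]), array([ 0.46 , -0.243,  0.01 ]), array([ 0.534, -0.115,  0.01 ])]
[[ 0.962  0.271 -0.001]
 [ 0.271 -0.962  0.002]
 [-0.    -0.002 -1.   ]]
```

View pics/c1.png

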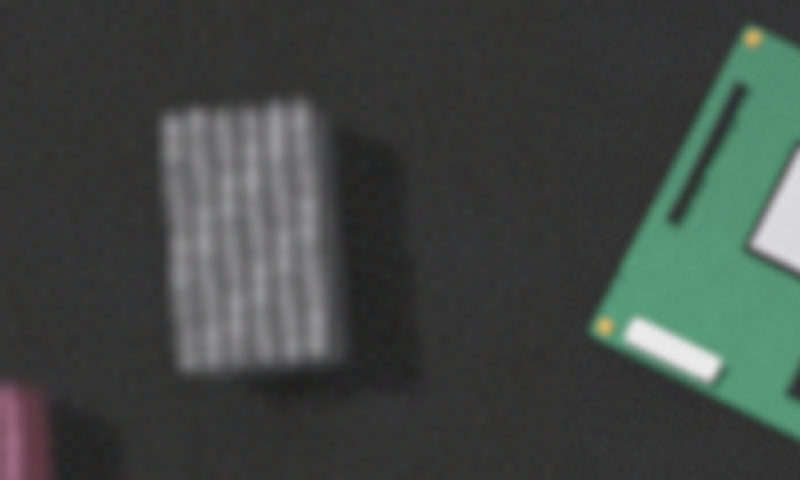

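```bash
cat >> h.py <<'E'
def yawdown(deg):
    c,s=np.cos(np.radians(deg)),np.sin(np.radians(deg))
    return R.from_matrix([[c,s,0],[s,-c,0],[0,0,-1]])
def plan(p,deg,o=None):
    o=o or r.get_obs();Q=R.from_rotvec(o['orientation'])
    print('shift',(Q.inv().apply(np.array(p)-o['tcp_pos'])*1000).round(1),'turn',(Q.inv()*yawdown(deg)).as_rotvec().round(3))
E
python3 - <<'E'
from h import *
f=load('top0')
c=np.array([(163,115),(305,100),(330,358),(180,372)])/8+[170,240]-.4
P=np.array([atz(f,u,v,.04) for u,v in c])[:,:2];print(P.round(4),P.mean(0))
d=(P[0]+P[1]-P[2]-P[3])/2;print('L',np.hypot(*d),'yaw',np.degrees(np.arctan2(d[1],d[0])))
plan([.5917,-.23,.25],-29)
E
```

```text
[[0.5039 0.1642]
 [0.5075 0.1212]
 [0.4306 0.1129]
 [0.4271 0.1579]] [0.46727134 0.13906466]
L 0.07718429644878737 yaw 5.453657857539309
shift [ 507.1 -292.6  -19.2] turn [-0.002  0.001  0.781]
```

Request:
step_arm(moves=[[43, -25, -2, 0, 0, 0.07, 85], [86, -50, -4, 0, 0, 0.14, 85], [129, -75, -6, 0, 0, 0.21, 85], [172, -100, -8, 0, 0, 0.28, 85], [215, -125, -10, 0, 0, 0.35, 85], [258, -150, -12, 0, 0, 0.42, 85], [301, -175, -14, 0, 0, 0.49, 85], [344, -200, -15, 0, 0, 0.56, 85]], grip_force=30)

```text
clock: 0.9
tcp_pos: [0.461, -0.3621, 0.2463]
orientation: [-3.109, 0.451, 0.0]
contact_force: [0.7, -0.7, 0.1]
grip_width: 0.0848
gripper_force: 0.0
```

```bash
python3 - <<'E'
from h import *
plan([.5917,-.23,.25],-29)
E
```

```text
shift [  87.8 -163.8   -3.7] turn [0.    0.    0.218]
```

Request:
step_arm(moves=[[22, -41, -1, 0, 0, 0.055, 85], [44, -82, -2, 0, 0, 0.11, 85], [66, -123, -3, 0, 0, 0.165, 85], [86, -160, -4, 0, 0, 0.21, 85], [86, -160, -4, 0, 0, 0.21, 85], [86, -160, -4, 0, 0, 0.21, 85]])

```text
clock: 1.5
tcp_pos: [0.5879, -0.2332, 0.2496]
orientation: [-3.047, 0.765, 0.002]
contact_force: [0.0, 0.1, -0.7]
grip_width: 0.0851
gripper_force: 0.0
```

```bash
python3 - <<'E'
from h import *
snap('wrist','w1')
plan([.5917,-.23,.25],-29)
E
```

```text
shift [ 1.9 -6.7 -0.3] turn [0.001 0.001 0.011]
```

View pics/w1.png

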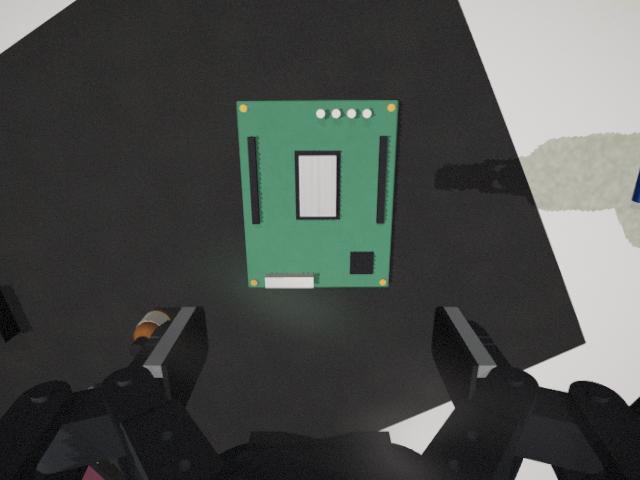

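The wrist view shows the lid with corners at about (299,155), (336,155), (338,217), (300,217), and the board's corners at about (238,101), (398,100), (388,288), (248,289).

```bash
python3 - <<'E'
from h import *
f=load('w1')
m=(f['image'].min(2)>150).astype(np.uint8); m[:130]=0;m[235:]=0;m[:,:285]=0;m[:,350:]=0
c=cv2.boxPoints(cv2.minAreaRect(np.argwhere(m)[:,::-1].astype(np.float32)));print(c)
def rep(P):
    P=np.array(P)[:,:2];e=np.roll(P,-1,0)-P
    print('centre',P.mean(0).round(4),'sides',np.hypot(*e.T).round(4),'yaws',np.degrees(np.arctan2(*e.T[::-1])).round(1))
rep([atz(f,u,v,.016) for u,v in [(299,155),(336,155),(338,217),(300,217)]])
rep([atz(f,u,v,.016) for u,v in c])
rep([atz(f,u,v,.01) for u,v in [(238,101),(398,100),(388,288),(248,289)]])
plan([.467,.137,.2],5.4)
E
```

```text
[[299. 156.]
 [335. 156.]
 [335. 216.]
 [299. 216.]]
centre [ 0.5909 -0.2342] sides [0.0348 0.0606 0.0375 0.0606] yaws [-118.3  154.3   61.7  -28.2]
centre [ 0.5915 -0.2331] sides [0.0339 0.0586 0.0355 0.0586] yaws [-118.3  152.4   61.7  -29.2]
centre [ 0.577  -0.2264] sides [0.147  0.1903 0.1493 0.1906] yaws [-117.9  152.    62.2  -28.7]
shift [-282.1 -270.4   49.8] turn [ 0.001  0.001 -0.589]
```

Request:
step_arm(moves=[[-36, -34, 6, 0, 0, -0.074, 85], [-71, -68, 12, 0, 0, -0.148, 85], [-106, -102, 18, 0, 0, -0.222, 85], [-141, -135, 25, 0, 0, -0.296, 85], [-176, -169, 31, 0, 0, -0.37, 85], [-211, -203, 37, 0, 0, -0.444, 85], [-246, -236, 44, 0, 0, -0.518, 85], [-282, -270, 50, 0, 0, -0.589, 85]])

```text
clock: 2.35
tcp_pos: [0.467, 0.1362, 0.2002]
orientation: [3.137, 0.146, 0.001]
contact_force: [1.1, -0.3, -0.2]
grip_width: 0.0852
gripper_force: 0.0
```

Request:
step_arm(moves=[[0, 0, 0, 0, 0, 0, 85], [0, 0, 0, 0, 0, 0, 85]])

```text
clock: 2.55
tcp_pos: [0.4674, 0.1361, 0.2002]
orientation: [3.137, 0.147, -0.0]
contact_force: [1.0, 0.2, -0.4]
grip_width: 0.0849
gripper_force: 0.0
```

```bash
python3 - <<'E'
from h import *
snap('wrist','w2')
plan([.467,.137,.2],5.4)
E
```

```text
shift [-0.8 -2.1  0.3] turn [ 0.001  0.    -0.003]
```

View pics/w2.png

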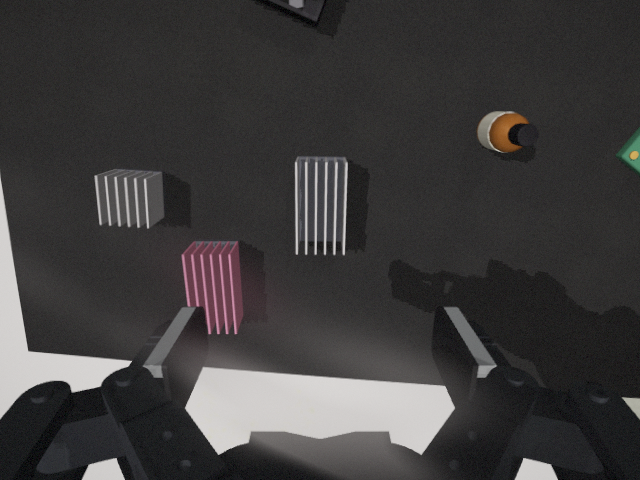

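The wrist view shows the silver long sink with fin tops spanning columns 295–348 and rows 157–254, pink and square sinks well to the left, and the bottle at right.

```bash
python3 - <<'E'
from h import *
f=load('w2')
P=np.array([atz(f,u,v,.04) for u,v in [(295,157),(348,157),(347.5,254.5),(295.5,254.5)]])[:,:2];e=np.roll(P,-1,0)-P
print(P.round(4),P.mean(0).round(4),'sides',np.hypot(*e.T).round(4),'yaws',np.degrees(np.arctan2(*e.T[::-1])).round(1))
print([dep(f,297,v).round(4) for v in(165,200,240,252)])
o=r.get_obs();print(o['tcp_pos'],np.degrees(2*np.arctan2(o['orientation'][1],o['orientation'][0])))
plan([*P.mean(0),.008],5.4)
E
```

```text
[[0.5064 0.1578]
 [0.5101 0.1179]
 [0.4314 0.1092]
 [0.4275 0.1516]] [0.4688 0.1341] sides [0.0402 0.0792 0.0426 0.0791] yaws [ -84.7 -173.7   95.3    4.5]
[array([0.4993, 0.1562, 0.0325]), array([0.4718, 0.154 , 0.0342]), array([0.4402, 0.1513, 0.0403]), array([0.4298, 0.1505, 0.0402])]
[0.46797114 0.13501266 0.20027648] 5.21933218070636
shift [  0.8   0.7 192.3] turn [ 0.001  0.    -0.003]
```

The camera is ahead of the fingers, so row 157 is the base's far edge. That explains the 79 mm reading. Using the near fin ends, the centre is about (0.467, 0.134), so I'll descend.

Request:
step_arm(moves=[[-1, 1, 40, 0, 0, 0, 85], [-1, 1, 80, 0, 0, 0, 85], [-1, 1, 115, 0, 0, 0, 85], [-1, 1, 145, 0, 0, 0, 85], [-1, 1, 168, 0, 0, 0, 85], [-1, 1, 183, 0, 0, 0, 85], [-1, 1, 192, 0, 0, 0, 85], [-1, 1, 192, 0, 0, 0, 85]], grip_force=30)

```text
clock: 3.4
tcp_pos: [0.4668, 0.1339, 0.0075]
orientation: [3.137, 0.142, -0.002]
contact_force: [-0.1, 0.2, 0.3]
grip_width: 0.0849
gripper_force: 0.0
```

Request:
step_arm(moves=[[0, 0, 0, 0, 0, 0, 60], [0, 0, 0, 0, 0, 0, 46], [0, 0, 0, 0, 0, 0, 42], [0, 0, 0, 0, 0, 0, 38], [0, 0, 0, 0, 0, 0, 34], [0, 0, 0, 0, 0, 0, 30], [0, 0, 0, 0, 0, 0, 30], [0, 0, 0, 0, 0, 0, 30]], grip_force=30)

```text
clock: 4.2
tcp_pos: [0.4675, 0.1361, 0.0092]
orientation: [-3.138, -0.147, -0.002]
contact_force: [-1.3, -1.0, 6.2]
grip_width: 0.0396
gripper_force: 30.7
```

Request:
step_arm(moves=[[0, 0, -5, 0, 0, 0, 30], [0, 0, -12, 0, 0, 0, 30], [0, 0, -25, 0, 0, 0, 30], [0, 0, -50, 0, 0, 0, 30], [0, 0, -80, 0, 0, 0, 30], [0, 0, -110, 0, 0, 0, 30], [0, 0, -130, 0, 0, 0, 30], [0, 0, -130, 0, 0, 0, 30]])

```text
clock: 5.0
tcp_pos: [0.4687, 0.1368, 0.142]
orientation: [-3.137, -0.147, -0.01]
contact_force: [1.0, 0.2, -0.8]
grip_width: 0.0395
gripper_force: 30.6
```

```bash
python3 - <<'E'
from h import *
f=snap('wrist','w3')
o=r.get_obs();print(o['tcp_pos'],o['contact_force'],o['moment'],o['grip_width'])
plan([.5905,-.2335,.139],-28.3)
E
```

```text
[0.4677823  0.13626692 0.14022678] [ 0.3647648  -0.43487938 -1.72937284] [ 0.00459684 -0.02340809  0.04886116] 0.03927033981179773
shift [ 87.6 379.6   1.3] turn [-0.002 -0.003  0.588]
```

View pics/w3.png

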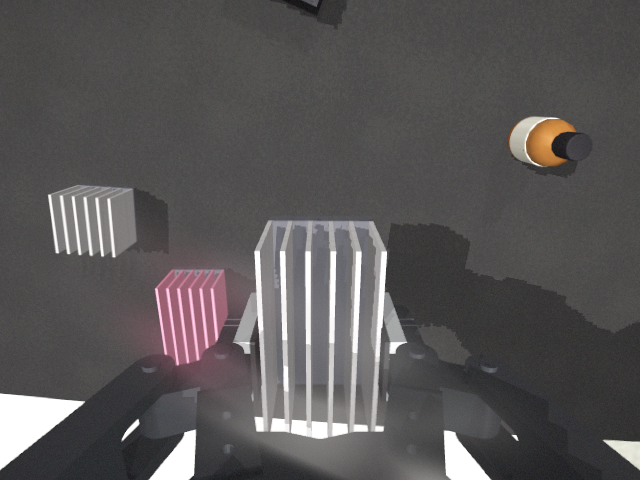

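The sink is held level, its far fin tops at (258,250) and (384,250) and near ends at (263,430) and (379,430). I'll measure its pose in the hand.

```bash
python3 - <<'E'
from h import *
f=load('w3');o=r.get_obs();t=o['tcp_pos'];Q=R.from_rotvec(o['orientation'])
for n,u,v in [('farL',259,255),('farR',383,255),('midL',261,340),('midR',382,340),('nearL',264,425),('nearR',378,425)]:
    D=np.median([dep(f,u+i,v) for i in(-1,0,1)],0);print(n,(Q.inv().apply(D-t)*1000).round(1))
for z in(.168,.171,.174):
    P=np.array([atz(f,u,v,z) for u,v in [(257,250),(386,250),(381,432),(261,432)]])
    T=Q.inv().apply(P-t)*1000;print(z,T.round(1).tolist(),'c',T.mean(0).round(1))
P=np.array([atz(f,u,v,.131) for u,v in [(269,221),(377,221)]]);print('base far',(Q.inv().apply(P-t)*1000).round(1))
E
```

```text
farL [ 36.4 -18.1 -31.7]
farR [ 36.9  19.3 -33.1]
midL [  6.7 -19.1 -32.2]
midR [  9.   20.  -35.7]
nearL [-28.1 -19.6 -32.7]
nearR [-193.9   52.5  138.9]
0.168 [[36.4, -19.5, -27.6], [36.4, 21.1, -27.7], [-36.0, 23.0, -27.9], [-36.0, -21.8, -27.9]] c [  0.2   0.7 -27.8]
0.171 [[37.6, -19.0, -30.6], [37.5, 20.5, -30.6], [-33.0, 22.5, -30.9], [-33.0, -21.2, -30.9]] c [  2.3   0.7 -30.8]
0.174 [[38.7, -18.5, -33.6], [38.7, 20.0, -33.6], [-30.0, 21.9, -33.9], [-30.1, -20.6, -33.9]] c [  4.3   0.7 -33.8]
base far [[ 35.2 -20.3   9.4]
 [ 35.1  23.4   9.3]]
```

Request:
step_arm(moves=[[5, 22, 0, 0, 0, 0.03, 30], [15, 62, 0, 0, 0, 0.1, 30], [25, 108, 0, 0, 0, 0.17, 30], [36, 155, 0, 0, 0, 0.245, 30], [47, 202, 0, 0, 0, 0.32, 30], [57, 248, 0, 0, 0, 0.39, 30], [68, 294, 0, 0, 0, 0.46, 30], [77, 335, 0, 0, 0, 0.525, 30]])

```text
clock: 5.85
tcp_pos: [0.5743, -0.1927, 0.1371]
orientation: [3.067, -0.678, -0.003]
contact_force: [1.2, 1.4, -0.7]
grip_width: 0.0396
gripper_force: 30.5
```

Request:
step_arm(moves=[[21, 19, 0, 0, 0, 0.03, 30], [34, 29, 0, 0, 0, 0.05, 30], [38, 33, 0, 0, 0, 0.06, 30], [38, 33, 0, 0, 0, 0.06, 30], [38, 33, 0, 0, 0, 0.06, 30]])

```text
clock: 6.35
tcp_pos: [0.595, -0.2346, 0.1377]
orientation: [-3.047, 0.761, 0.003]
contact_force: [-0.2, 0.4, -0.6]
grip_width: 0.0397
gripper_force: 30.5
```

```bash
python3 - <<'E'
from h import *
f=snap('wrist','w4')
for _ in range(3):
    o=r.get_obs();print(o['tcp_pos'],o['contact_force'],o['grip_width'])
plan([.5909,-.2337,.06],-28.3)
E
```

```text
[ 0.59514614 -0.23439031  0.13787361] [ 0.41092776 -0.15311012 -1.15353453] 0.0396241711618221
[ 0.59514614 -0.23439031  0.13787361] [ 0.41092776 -0.15311012 -1.15353453] 0.0396241711618221
[ 0.59514614 -0.23439031  0.13787361] [ 0.41092776 -0.15311012 -1.15353453] 0.0396241711618221
shift [-4.   1.4 77.9] turn [-0.     0.001  0.005]
```

Request:
step_arm(moves=[[-1, 0, 10, 0, 0, 0, 30], [-3, 1, 30, 0, 0, 0.003, 30], [-4, 1, 55, 0, 0, 0.005, 30], [-4, 1, 72, 0, 0, 0.005, 30], [-4, 1, 78, 0, 0, 0.005, 30], [-4, 1, 78, 0, 0, 0.005, 30], [-4, 1, 78, 0, 0, 0.005, 30]])

```text
clock: 7.1
tcp_pos: [0.5921, -0.2351, 0.061]
orientation: [-3.045, 0.771, -0.002]
contact_force: [-0.4, -0.6, -0.8]
grip_width: 0.0395
gripper_force: 30.5
```

```bash
python3 - <<'E'
from h import *
f=snap('wrist','w5')
for _ in range(2):
    o=r.get_obs();print(o['tcp_pos'],o['contact_force'],o['grip_width'])
plan([.5909,-.2337,.026],-28.3)
E
```

```text
[ 0.59234917 -0.23528632  0.06131264] [ 0.17652769 -0.07078082 -1.46859832] 0.04001480379086015
[ 0.59234917 -0.23528632  0.06131264] [ 0.17652769 -0.07078082 -1.46859832] 0.04001480379086015
shift [-2.1 -0.7 35.3] turn [-0.    -0.002 -0.002]
```

View pics/w5.png

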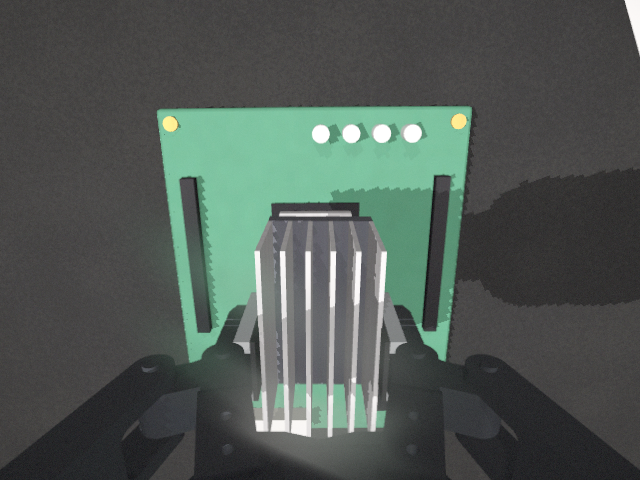

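The board is visible around the held sink, with its far corners at about (159,110) and (470,107) and the lid's far edge at row 212, columns 279–352. I'll compute the tool-to-lid offset.

```bash
python3 - <<'E'
from h import *
f=load('w5');o=r.get_obs();t=o['tcp_pos'];Q=R.from_rotvec(o['orientation'])
T=lambda u,v,z:(Q.inv().apply(atz(f,u,v,z)-t)*1000).round(1)
a,b=T(159,110,.01),T(470,107,.01);print('far corners',a,b,'-> lid centre x',(a[0]+b[0])/2-80,'y',(a[1]+b[1])/2)
print('slopes deg',np.degrees(np.arctan2(a[0]-b[0],b[1]-a[1])))
c,d=T(188,362,.01),T(447,362,.01);print('sides',c,d,np.degrees(np.arctan2(a[1]-c[1],a[0]-c[0])),np.degrees(np.arctan2(b[1]-d[1],b[0]-d[0])))
e,g=T(279,212,.016),T(352,212,.016);print('lid far',e,g)
zb=t[2]-.0092
print('sink base far',T(269,220,zb),T(374,219,zb),'top far',T(258,250,zb+.04),T(385,250,zb+.04))
E
```

```text
far corners [ 76.9 -75.   51.5] [78.1 71.2 51.4] -> lid centre x -2.5 y -1.8999999999999986
slopes deg -0.47026943548000366
sides [-62.6 -75.8  51.2] [-62.7  74.3  51.2] 0.3285743450579729 -1.2612800062814369
lid far [ 28.8 -19.3  45.4] [28.8 16.4 45.4]
sink base far [ 35.3 -19.6   9.3] [35.7 22.2  9.3] top far [ 37.6 -18.  -30.7] [ 37.6  20.2 -30.7]
```

Request:
step_arm(moves=[[-1, -2.5, 5, 0, 0, 0, 30], [-1, -2.5, 13, 0, 0, 0, 30], [-1, -2.5, 21, 0, 0, 0, 30], [-1, -2.5, 27, 0, 0, 0, 30], [-1, -2.5, 31, 0, 0, 0, 30], [-1, -2.5, 33, 0, 0, 0, 30], [-1, -2.5, 33, 0, 0, 0, 30], [-1, -2.5, 33, 0, 0, 0, 30]])

```text
clock: 7.95
tcp_pos: [0.5921, -0.2326, 0.0275]
orientation: [3.045, -0.772, 0.001]
contact_force: [-0.6, -0.2, -0.8]
grip_width: 0.0395
gripper_force: 30.5
```

Request:
step_arm(moves=[[0, 0, 0.5, 0, 0, 0, 30], [0, 0, 1, 0, 0, 0, 30], [0, 0, 1, 0, 0, 0, 30]])

```text
clock: 8.25
tcp_pos: [0.5919, -0.2326, 0.0264]
orientation: [3.045, -0.771, 0.0]
contact_force: [-0.4, 0.4, -0.7]
grip_width: 0.0396
gripper_force: 30.5
```

Request:
step_arm(moves=[[0, 0, 0.3, 0, 0, 0, 30], [0, 0, 0.6, 0, 0, 0, 30], [0, 0, 0.6, 0, 0, 0, 30]])

```text
clock: 8.55
tcp_pos: [0.5919, -0.2325, 0.0257]
orientation: [-3.045, 0.771, 0.0]
contact_force: [0.5, 0.3, -1.2]
grip_width: 0.0396
gripper_force: 30.5
```

Request:
step_arm(moves=[[0, 0, 0.3, 0, 0, 0, 30], [0, 0, 0.5, 0, 0, 0, 30], [0, 0, 0.5, 0, 0, 0, 30]])

```text
clock: 8.85
tcp_pos: [0.5919, -0.2325, 0.0253]
orientation: [3.045, -0.772, 0.0]
contact_force: [-0.2, 0.5, -0.6]
grip_width: 0.0398
gripper_force: 30.8
```

Request:
step_arm(moves=[[0, 0, 0.3, 0, 0, 0, 30], [0, 0, 0.5, 0, 0, 0, 30], [0, 0, 0.5, 0, 0, 0, 30]])

```text
clock: 9.15
tcp_pos: [0.5919, -0.2325, 0.0253]
orientation: [3.045, -0.772, -0.0]
contact_force: [-2.0, 1.4, 5.0]
grip_width: 0.0395
gripper_force: 31.4
```

```bash
python3 - <<'E'
from h import *
f=snap('wrist','w6');snap('scene','s6')
o=r.get_obs();print(o['tcp_pos'],o['contact_force'])
E
```

```text
[ 0.59190892 -0.23251977  0.02528812] [-2.02000708  2.05249056  5.63865786]
```

View pics/w6.png

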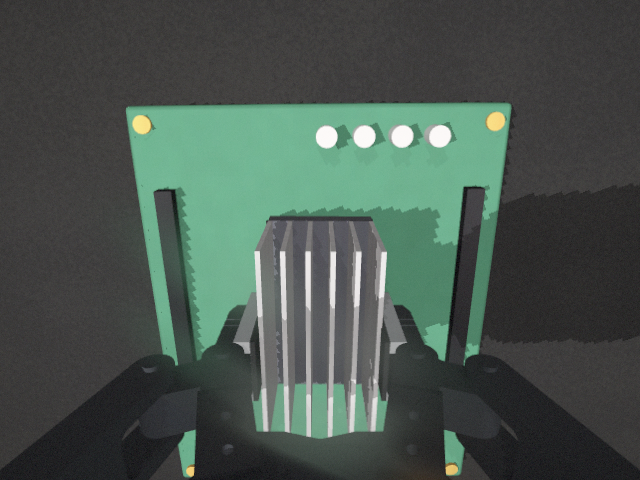

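The sink now touches the lid at about 5 N. The board's far corners are at (127,108) and (511,104), and the sink's far base edge is at (267–374, 220). I'll check alignment before releasing.

```bash
python3 - <<'E'
from h import *
f=load('w6');o=r.get_obs();t=o['tcp_pos'];Q=R.from_rotvec(o['orientation'])
T=lambda u,v,z:(Q.inv().apply(atz(f,u,v,z)-t)*1000).round(1)
a,b=T(127,108,.01),T(511,104,.01);print('far',a,b,'lid c',(a[0]+b[0])/2-80,(a[1]+b[1])/2)
p,q=T(191,471,.01),T(452,469,.01);print('holes near',p,q,'far',T(142,125,.01),T(496,121,.01))
print('base far',T(267,220,.016),T(374,219,.016),'top far',T(257,250,.056),T(386,250,.056))
E
```

```text
far [ 78.6 -73.2  15.3] [79.9 74.  15.3] lid c -0.75 0.3999999999999986
holes near [-105.1  -67.9   15.3] [-103.8   70.8   15.3] far [ 72.2 -68.2  15.3] [73.6 69.  15.3]
base far [ 35.5 -20.3   9.3] [35.9 22.4  9.3] top far [ 37.7 -18.2 -30.7] [ 37.7  20.7 -30.7]
```

Aligned to within 1 mm. I'll ease off the contact force and let go.

Request:
step_arm(moves=[[0, 0, -0.4, 0, 0, 0, 30], [0, 0, -0.4, 0, 0, 0, 30], [0, 0, -0.4, 0, 0, 0, 44], [0, 0, -0.4, 0, 0, 0, 52], [0, 0, -0.4, 0, 0, 0, 60], [0, 0, -0.4, 0, 0, 0, 60], [0, 0, -0.4, 0, 0, 0, 60]])

```text
clock: 9.95
tcp_pos: [0.5919, -0.2326, 0.025]
orientation: [3.045, -0.772, 0.0]
contact_force: [0.2, -0.3, 0.4]
grip_width: 0.0606
gripper_force: 0.0
```

Request:
step_arm(moves=[[0, 0, -5, 0, 0, 0, 60], [0, 0, -15, 0, 0, 0, 60], [0, 0, -35, 0, 0, 0, 60], [0, 0, -65, 0, 0, 0, 60], [0, 0, -105, 0, 0, 0, 60], [0, 0, -145, 0, 0, 0, 60], [0, 0, -180, 0, 0, 0, 60], [0, 0, -180, 0, 0, 0, 60]])

```text
clock: 10.75
tcp_pos: [0.5952, -0.2337, 0.2122]
orientation: [3.045, -0.772, 0.018]
contact_force: [0.4, -0.1, 0.9]
grip_width: 0.0601
gripper_force: 0.0
```

```bash
python3 - <<'E'
from h import *
f=snap('wrist','w7')
o=r.get_obs();print(o['clock'],o['tcp_pos'],o['contact_force'],o['grip_width'])
E
```

```text
10.8 [ 0.59370811 -0.23316461  0.20924247] [-0.03549393  0.52349969 -0.0954024 ] 0.060133089958698406
```

View pics/w7.png

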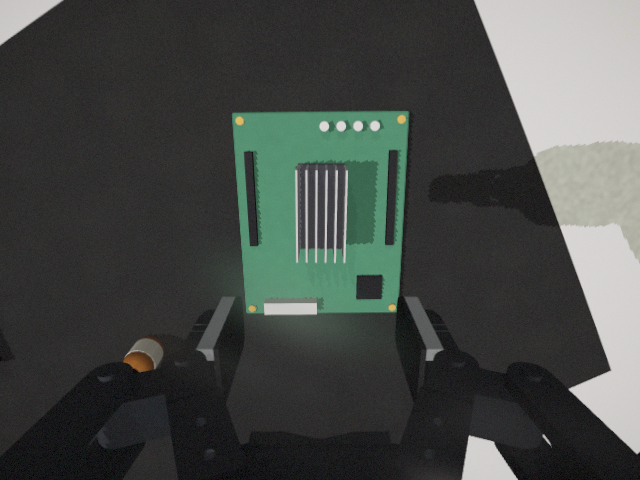

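The sink stands upright on the lid, square to the board, with fin tops at columns 296–347 and rows 168–263. The gripper is clear of it.

```bash
python3 -c "
from bench import r
print(r.hand_in())"
```

```text
the job is handed in; nothing more can be done
None
```

The long heat sink is resting fins up on the green board's processor, aligned to about 1 mm, and released; the job is handed in at about 11 s, with the square sink and bottle never touched.

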